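Bring the capsule's label to the pointer and power the coil

TASK

The white round capsule on the coil base has been set down with its label facing the wrong way. With a fingertip resting lightly on the edge of its lid, roll it round on its seat until the black line through its label points at the brass pointer on the base, and take the finger off. Only then switch the coil on by pressing the raised end of the black rocker fully down; use a light touch on the capsule, at most about 12 N, since it sits on a delicate pivot, and leave the compass, the granite square and the brass screw where they are.

Things in the scene. Friction and masses are not known exactly. Their poses are not given: they have to be found in the camera images.
- coil_base: Fixed round coil base: dark steel flanges 170 mm in diameter, 30 mm high in all, copper winding between. Origin: centre of its underside, on the table and on the capsule's turning axis; z up. Its front is its own -x. On it, coaxial, sits the smooth white nylon capsule, 104 mm in diameter, 36 mm high, flat lid, too wide to grip. Capsule and base may take at most 20 N in all.
- pointer (a point): Top of the brass pointer on the base's front flange, 71 mm from the turning axis and 44 mm above the table: an upright radial blade 4 mm thick, from 60 to 82 mm from the axis.
- lid_mid (a point): Point fixed to the base on the turning axis, 82.5 mm above the table: middle of the range of the lid's height. A levelling stem under the capsule is set differently each time, so the lid's top lies anywhere from 70 to 95 mm above the table; it is not measured: find it by touch. The lid is sprung: it sinks about 1 mm per 9 N pressed straight down. Sideways the capsule is rigid.
- capsule (a joint): Capsule's turning angle, rad: 0 when the label (dark steel plate 40 mm long, 20 mm high, on its side) and the 3.5 mm wide black line from it across the lid point at the pointer; positive counterclockwise from above. Starts between 0.7 and 2.4; stops at -3 and 3; stays where left. Turning takes 0.2 N m, by friction alone: 8 to 11 N of press about 40 mm from the axis carries it, less slips.
- switch: Fixed grey switch box 85 x 60 x 24 mm (its own x, y, z). Origin: centre of its underside on the table. It carries the black rocker, a flat paddle 50 mm long (along the box's x), 28 mm wide and 6 mm thick, which tilts on an axle along the box's y, through the box's centre, 36 mm above the table.
- rocker_pad (a point): Point on the top face of the rocker's raised end (the one towards the box's +x), 18 mm from the axle, 43 mm above the table when off and about 35 mm when fully on; moves with the rocker.
- rocker (a joint): Tilt of the rocker, rad: 0 off (the +x end up), 0.44 fully on (the +x end down on its stop). It takes about 3 N at the pad and stays where it is left.
- compass: Chrome prismatic compass, a disc 72 mm in diameter and 20 mm high with a prism block 26 mm high on one side; loose, origin at the centre of the disc's underside. Leave alone.
- granite_square: Dark polished granite square lying flat, an L of 130 x 95 mm, 25 mm high; loose, origin on its underside. Leave alone.
- screw: Brass levelling screw standing on its knurled head (26 mm in diameter, 10 mm high), stem up, 34 mm tall in all; loose, origin at the centre of its underside. Leave alone.
Things that resemble listed ones, but are neither listed nor needed, are in the scene too. There is more than one size of the switch; the job needs the smaller. Several things have the shape of the coil_base; the one meant has the colours described above.

How it is judged (in metres and radians):
On the way, in this order (a step that is already met when the one before it is completed fails the run):
1. the capsule's label line points at the brass pointer and the finger is off it, the switch still off (value of joint capsule between -0.09 and 0.09 rad and contact force between each of the fingers, the arm and coil_base below 0.1 N and value of joint rocker below 0.1 rad), for 0.2 s.
2. the rocker is pressed fully on (value of joint capsule between -0.09 and 0.09 rad and value of joint rocker above 0.34 rad), for 0.1 s.
At the end, for the whole second after the job is handed in: The capsule's line is within 0.09 rad (5 degrees) of the brass pointer and still, and the rocker is on (tilted more than 0.34 of its 0.44 rad) (all of step 2 and velocity of joint capsule between -0.05 and 0.05 rad/s and velocity of joint rocker below 0.1 rad/s); the robot touches nothing.
It fails at once if the robot presses the capsule or its base with more than 20 N (contact force between any of the fingers, the arm and coil_base above 20 N).
It fails at once if the coil is switched on while the label is off the pointer (value of joint rocker above 0.22 rad and not (value of joint capsule between -0.09 and 0.09 rad)).
It fails at once if the compass, granite square or brass screw is moved more than 15 mm (distance of any of compass, granite_square, screw from where it was at the start of the episode above 0.015 m).
It also fails if it takes over 54 s, if anything falls off the work surface, if the arm or the gripper's body presses on something with over 40 N, if the wrist force passes 120 N, or if a joint passes its speed limit or range.

ROBOT

A 7-joint arm with a two-finger parallel gripper is mounted at the origin on the work surface. World frame = base frame: x ahead of the robot, y to its left, z up, the work surface at z = 0. Lengths are in mm, angles in degrees, forces in N, time in s.
With the tool pointing down it reaches from about 425 to 800 mm from the base axis. Payload 8.3 kg.
Tool frame: the origin (TCP) lies midway between the tips of the shut fingers; the grasp point (between the pads) lies 19 mm behind it (ctrl.hold_point_z is the distance from the TCP to the grasp point, in mm); z points along the fingers, y is the line along which they close (so a half turn about z gives the same grasp; the last joint's range is limited). The gripper opens to 85 mm and grips with 20 to 120 N. Pads are 22 mm wide; open, the fingers measure 114 mm over their backs; the gripper's body (76 mm by 85 mm) begins 54 mm behind the grasp point. The pads swing forward as they close: fully open they stand 13 mm farther back than shut.
Start: joints at [63.489, 21.967, 0.94, 78.501, -0.361, 79.538, -2.664], TCP at [243.306, -575.678, 231.279] pointing down, gripper open.
Joint ranges: [-169.22, 169.22], [-14.56, 117.87], [-87.37, 89.26], [10.42, 133.3], [-82.24, 262.24], [0.94, 117.77], [-172.7, 172.7]. Speed limits (degrees/s): [136.94, 136.94, 172.46, 172.46, 180, 180, 180].

INTERFACE

Orientations are given as [roll, pitch, yaw] about the fixed x, y, z axes, in that order (R = Rz(yaw) Ry(pitch) Rx(roll)).
In Python, from rig import ctrl, imaging gives the robot as it stands.
- The arm moves only by the tool arm_command, never from a script. Its argument "rows" is one flat list of numbers, 7 for each row, row after row: the shift along the tool's x, y, z normalised to -1 to 1, where 1 is 0.5 m, then the turn, a rotation vector about the tool's x, y, z normalised to -1 to 1, where 1 is pi/4 rad, then the opening in per cent of the stroke, from 0 (shut) to 100 (fully open). A call has 1 to 8 rows; each row is the pose to reach, as a shift and turn from the pose commanded when the call began, along the tool's axes at that moment; what a row does not reach only later rows make up. A row lasts 1/10 s, in which the tool goes at most 50 mm and 8.59 degrees, less where a joint would pass 70% of its speed; a pose out of reach is approached as far as the arm can. A call with a number of a shift or a turn outside -1 to 1 is refused whole. A call with a gripper value outside its range is refused whole. The fingers move at their own pace and stop on an object; the grip force is fixed at half the most. Time passes only in rows, so rows that repeat a pose let the fingers close. It gives the time, the measured TCP pose, the force, the opening and the grip force at its end, in the units of the state.
- ctrl.observe(): the state, without advancing time (a new reading comes with each control period).
- imaging.camera(name): name is "side" or "top" or "wrist"; returns the picture (384x512x3 uint8, red, green, blue); there is no depth.
- imaging.camera_info(name): a dict with "K" (3x3 intrinsics, pixels), "extrinsics" (4x4, takes a point from world to camera coordinates); the wrist camera has in their place "T_tool_cam" (4x4, takes a point from camera to tool coordinates, whose origin is the TCP and whose axes are the flange's). Camera axes: x right, y down, z forward; pixel columns grow to the right and rows downward; lengths in mm; the calibration is good to about 2 mm. A picture is of the moment at which its call begins: read the wrist's pose just before it. camera_info takes no time and is no camera call.
- ctrl.sign_off(): hands the job in; it is judged then, once.
The state is a dict: "t": time; "joint_positions": joint angles; "qvel": joint speeds; "effort": joint torques, N m; "position": TCP position; "tcp_rot": TCP orientation; "force": force on the tool from outside, world axes, zero at the start; "moment": the same for the moment, N m; "width": finger opening in mm; "gripper_force": force on a finger pad.
Only numpy, scipy, OpenCV 4.12 (cv2) and the standard library are available. Lean on these libraries where they do the work, as an engineer would, in place of code of your own. Each camera call takes 0.05 s, during which the arm holds its last target. There are 200 camera calls.

## Working session

There is one attempt and no reset: what is moved stays moved. The work goes in short steps, Python scripts to look and compute and a tool call to move; the robot and the scene stay as the last step left them, time stands still between calls to the robot, and variables do not carry over. Pictures are saved under pics/ and viewed, at most 10 in all, crops included, and the job is handed in when it is done.

Besides the shell and the picture viewer there is one more tool, called after ">>>" in YAML: its name, and indented under it one key for each argument. arm_command: Moves the arm, as the interface text tells. Its arguments: {"type":"object","properties":{"rows":{"type":"array"}},"required":["rows"]}

```bash
mkdir -p pics; ls
python3 - <<'E'
from rig import ctrl, imaging
import cv2,numpy as np
a=imaging.camera("top");b=imaging.camera("side")
cv2.imwrite("pics/top.png",a[:,:,::-1]);cv2.imwrite("pics/side.png",b[:,:,::-1])
for n in("top","side","wrist"):
    i=imaging.camera_info(n);print(n,{k:np.round(v,3).tolist() if not isinstance(v,str) else v for k,v in i.items()})
print(ctrl.observe())
E
```

```text
pics
top {'K': [[463.299, 0.0, 254.577], [0.0, 463.299, 194.931], [0.0, 0.0, 1.0]], 'extrinsics': [[-0.007, -1.0, 0.011, -73.604], [-0.989, 0.005, -0.149, 580.2], [0.149, -0.011, -0.989, 995.546], [0.0, 0.0, 0.0, 1.0]]}
side {'K': [[450.014, 0.0, 252.298], [0.0, 450.014, 180.766], [0.0, 0.0, 1.0]], 'extrinsics': [[-0.915, -0.403, -0.019, 471.099], [-0.242, 0.586, -0.773, 215.903], [0.323, -0.702, -0.634, 825.31], [0.0, 0.0, 0.0, 1.0]]}
wrist {'K': [[268.611, 0.0, 253.831], [0.0, 268.611, 190.404], [0.0, 0.0, 1.0]], 'T_tool_cam': [[-0.001, -0.961, -0.278, 70.875], [1.0, -0.001, -0.001, -0.536], [0.001, -0.278, 0.961, -141.974], [0.0, 0.0, 0.0, 1.0]]}
{'t': 0.1, 'joint_positions': array([63.48889351, 22.0115717 ,  0.94130754, 78.55469952, -0.36208634,
       79.53763893, -2.66171042]), 'qvel': array([-0.0892886 , -0.13284282,  0.06665831, -0.25027016, -0.01155454,
       -0.0216802 ,  0.02108651]), 'effort': array([ 4.21767152e-03, -6.29130077e+01,  8.48482903e-01, -3.72750664e+01,
        1.70042360e-02,  1.04806077e-02,  1.96841626e-06]), 'position': array([ 243.11327982, -575.29338686,  230.37155742]), 'tcp_rot': array([-1.79898941e+02,  1.52746595e-03,  2.29103156e+01]), 'force': array([ 0.36028923,  0.22951136, -0.19351037]), 'moment': array([-0.04032114,  0.01056204,  0.06304496]), 'gripper_force': 0.0, 'width': 85.32208640510831}
```

View pics/top.png

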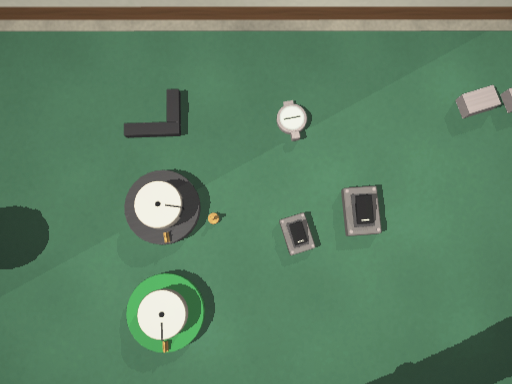

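View pics/side.png

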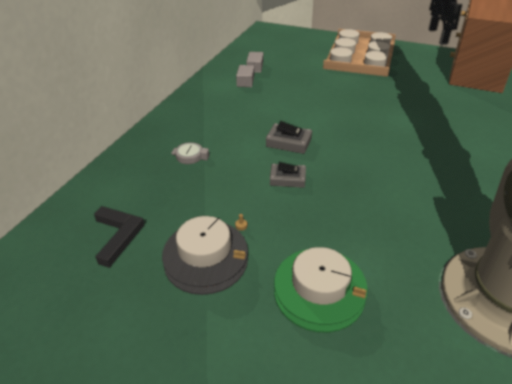

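The top view shows two candidates for the coil base: dark steel at (162,207) and green at (165,313). The dark one matches the description. Its pointer is at (167,237) and its line points right to (182,207). There are two switches, a smaller one at (298,234) and a larger one at (363,210), and I want the smaller. To leave alone: screw (213,218), square (160,120), compass (292,118). Next I'll crop the chosen objects and measure.

```bash
cat > h.py <<'E'
from rig import ctrl, imaging
import cv2,numpy as np
from scipy.spatial.transform import Rotation as R
def ray(name,uv,obs=None):
    i=imaging.camera_info(name);K=np.array(i["K"])
    d=np.linalg.inv(K)@[uv[0],uv[1],1]
    if name=="wrist":
        T=np.array(i["T_tool_cam"]);W=np.eye(4);W[:3,:3]=R.from_euler('xyz',obs["tcp_rot"],degrees=True).as_matrix();W[:3,3]=obs["position"];M=W@T
    else: M=np.linalg.inv(np.array(i["extrinsics"]))
    return M[:3,3],M[:3,:3]@d
def onz(name,uv,z,obs=None):
    o,d=ray(name,uv,obs);return o+d*(z-o[2])/d[2]
def proj(p,obs):
    i=imaging.camera_info("wrist");T=np.array(i["T_tool_cam"]);W=np.eye(4);W[:3,:3]=R.from_euler('xyz',obs["tcp_rot"],degrees=True).as_matrix();W[:3,3]=obs["position"]
    q=np.linalg.inv(W@T)@np.append(p,1);q=np.array(i["K"])@q[:3];return q[:2]/q[2]
E
python3 - <<'E'
from h import *
a=cv2.imread("pics/top.png");b=cv2.imread("pics/side.png")
r=lambda im,x,y,w,h:cv2.resize(im[y:y+h,x:x+w],(400,300),interpolation=cv2.INTER_CUBIC)
cv2.imwrite("pics/crop.png",np.vstack([np.hstack([r(a,112,165,112,84),r(b,150,205,112,84)]),np.hstack([r(a,270,210,56,42),r(b,260,152,56,42)])]))
# base flange: dark, low saturation
hsv=cv2.cvtColor(a,cv2.COLOR_BGR2HSV)
roi=np.zeros(a.shape[:2],np.uint8);roi[160:250,115:205]=1
w=((hsv[...,2]>150)&(hsv[...,1]<70)&(roi>0)).astype(np.uint8)
c=max(cv2.findContours(w,0,2)[0],key=cv2.contourArea);e=cv2.fitEllipse(c);print("lid ell",e)
print("lid centre @82.5",onz("top",e[0],82.5),"z",[onz("top",e[0],z)[:2].round(1) for z in(70,95)])
br=((hsv[...,0]<28)&(hsv[...,0]>8)&(hsv[...,1]>120)&(hsv[...,2]>110)).astype(np.uint8)
n,l,s,ce=cv2.connectedComponentsWithStats(br)
for k in range(1,n):
    if s[k,4]>6: print("brass",ce[k],s[k,4],onz("top",ce[k],44))
gr=((hsv[...,1]<60)&(roi==0)).astype(np.uint8);gr[:210]=0;gr[260:]=0;gr[:,:275]=0;gr[:,325:]=0
c=max(cv2.findContours(gr,0,2)[0],key=cv2.contourArea);rc=cv2.minAreaRect(c);print(rc)
print([onz("top",p,24)[:2].round(1) for p in cv2.boxPoints(rc)],onz("top",rc[0],24))
for n,p,z in(("screw",(213,218),17),("line end",(182,207),82),("compass",(292,118),20),("bigsw",(363,210),24)):print(n,onz("top",p,z))
E
```

```text
lid ell ((157.14654541015625, 203.97657775878906), (45.802371978759766, 47.216148376464844), 28.700664520263672)
lid centre @82.5 [555.36335211 132.81679901  82.5       ] z [array([557. , 135.3]), array([553.7, 130.3])]
brass [213.0212766  217.94680851] 94 [528.43584066  15.72647651  44.        ]
brass [166.02702703 237.05405405] 37 [486.66528396 119.14579683  44.        ]
brass [164.66666667 346.6969697 ] 33 [253.27162705 116.98113344  44.        ]
((296.6500244140625, 233.4500274658203), (37.947322845458984, 27.51181411743164), 71.56504821777344)
[array([ 525.4, -129.2]), array([ 544.9, -188.9]), array([ 463.2, -214.2]), array([ 444.2, -155. ])] [ 494.18794995 -171.83584074   24.        ]
screw [531.03871092  17.90051664  17.        ]
line end [548.59110629  79.47663497  82.        ]
compass [ 766.26565809 -166.79930248   20.        ]
bigsw [ 546.70081801 -324.45503831   24.        ]
```

View pics/crop.png

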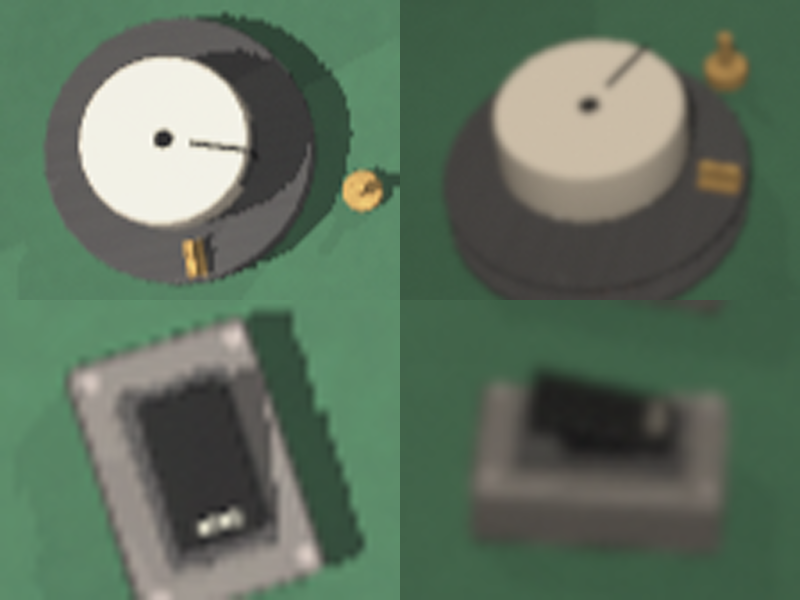

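The crop confirms the dark base: white capsule, black line at roughly 1.2 rad from the pointer, screw off to the right. On the small switch, the end towards world +x appears to be the raised one. I'll check that with the wrist camera.

```bash
cat >> h.py <<'E'
def go(p,yaw=None):
    o=ctrl.observe();Rm=R.from_euler('xyz',o["tcp_rot"],degrees=True).as_matrix()
    return (Rm.T@(np.array(p,float)-o["position"])/500).round(4)
E
python3 - <<'E'
from h import *
print(go((440,-260,230)),go((470,-20,230)))
E
```

```text
[ 0.6082 -0.4275  0.0015] [ 0.8503 -0.8463  0.0022]
```

>>> arm_command:
  rows: [0.608, -0.428, 0, 0, 0, 0, 0, 0.608, -0.428, 0, 0, 0, 0, 0, 0.608, -0.428, 0, 0, 0, 0, 0, 0.608, -0.428, 0, 0, 0, 0, 0, 0.608, -0.428, 0, 0, 0, 0, 0, 0.608, -0.428, 0, 0, 0, 0, 0, 0.608, -0.428, 0, 0, 0, 0, 0, 0.608, -0.428, 0, 0, 0, 0, 0]

```text
t: 0.9
position: [442.5, -254.8, 231.2]
tcp_rot: [-179.9, -0.1, 23.3]
force: [-0.1, 0.4, -0.6]
width: 0.2
gripper_force: 0.0
```

>>> arm_command:
  rows: [0.242, -0.418, 0, 0, 0, 0, 0, 0.242, -0.418, 0, 0, 0, 0, 0, 0.242, -0.418, 0, 0, 0, 0, 0, 0.242, -0.418, 0, 0, 0, 0, 0, 0.242, -0.418, 0, 0, 0, 0, 0, 0.242, -0.418, 0, 0, 0, 0, 0, 0.242, -0.418, 0, 0, 0, 0, 0, 0.242, -0.418, 0, 0, 0, 0, 0]

```text
t: 1.7
position: [469.9, -21.9, 231.0]
tcp_rot: [180.0, 0.0, 22.8]
force: [0.1, -0.2, -0.6]
width: 0.1
gripper_force: 0.0
```

Run:
```python
from h import *
o=ctrl.observe();a=imaging.camera("wrist");cv2.imwrite("pics/w1.png",a[:,:,::-1])
np.save("w1.npy",np.r_[o["position"],o["tcp_rot"]])
print(o["t"],o["position"],o["tcp_rot"],o["force"],o["width"])
for p in((555,133,82),(487,119,44),(494,-172,24),(531,18,17)):print(p,proj(p,o))
```

```text
1.7 [469.87956966 -21.92155633 231.01580721] [1.79997393e+02 4.38611801e-02 2.28146837e+01] [ 0.09685905 -0.18174794 -0.59602433] 0.09687625208455715
(555, 133, 82) [141.35135078  40.02660797]
(487, 119, 44) [149.71297297 113.00163454]
(494, -172, 24) [363.16503623 194.34397724]
(531, 18, 17) [244.10572699 111.75430259]
```

View pics/w1.png

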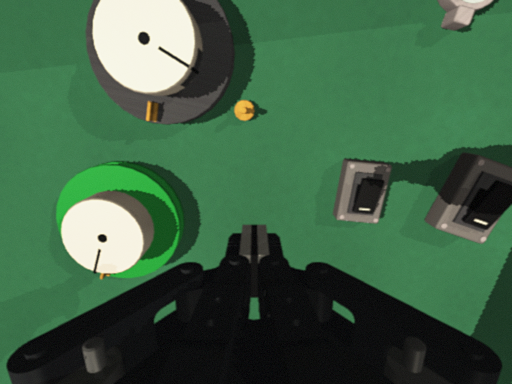

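The wrist view agrees with the estimates. The base centre is at (144,39), the pointer at (152,111), and the small switch at (363,191) with its far (upper) end raised. Next I'll move above the far-left rim of the lid, turning the tool 90° so the camera sees the line and the pointer.

Run:
```python
from h import *
print(go((536,167,140)), ctrl.observe()["joint_positions"].round(1))
```

```text
[ 0.2684 -0.2978  0.1819] [ 22.9   4.2 -25.2 100.7   1.8  75.5 -70. ]
```

Run:
```python
from h import *
print(go((588,110,140)))
```

```text
[ 0.3202 -0.1524  0.1819]
```

>>> arm_command:
  rows: [0.32, -0.152, 0.1, 0, 0, -1, 0, 0.32, -0.152, 0.1, 0, 0, -1, 0, 0.32, -0.152, 0.1, 0, 0, -1, 0, 0.32, -0.152, 0.1, 0, 0, -1, 0, 0.32, -0.152, 0.1, 0, 0, -1, 0, 0.32, -0.152, 0.1, 0, 0, -1, 0]

```text
t: 2.35
position: [588.2, 111.1, 179.7]
tcp_rot: [-179.9, 0.0, 68.2]
force: [0.5, -0.5, 0.5]
width: -0.1
gripper_force: 0.0
```

>>> arm_command:
  rows: [0, 0, 0.08, 0, 0, -1, 0, 0, 0, 0.08, 0, 0, -1, 0, 0, 0, 0.08, 0, 0, -1, 0, 0, 0, 0.08, 0, 0, -1, 0, 0, 0, 0.08, 0, 0, -1, 0, 0, 0, 0.08, 0, 0, -1, 0, 0, 0, 0.08, 0, 0, -1, 0]

```text
t: 3.05
position: [588.2, 109.6, 140.7]
tcp_rot: [-179.9, 0.0, 112.8]
force: [0.4, -0.7, 0.3]
width: -0.2
gripper_force: 0.0
```

Run:
```python
from h import *
o=ctrl.observe();a=imaging.camera("wrist");cv2.imwrite("pics/w2.png",a[:,:,::-1])
np.save("w2.npy",np.r_[o["position"],o["tcp_rot"]])
print(o["t"],o["position"],o["tcp_rot"],o["force"],o["joint_positions"].round(1))
for p in((555,133,82),(487,119,44)):print(p,proj(p,o))
```

```text
3.05 [588.19191141 109.62556701 140.74489024] [-1.79943826e+02  5.33240312e-03  1.12763170e+02] [ 0.39006407 -0.72608857  0.3271753 ] [ 17.8  28.  -42.6  88.6  19.6  71.1  -5.2]
(555, 133, 82) [225.10430145 163.46799026]
(487, 119, 44) [151.53422976 140.56368287]
```

View pics/w2.png

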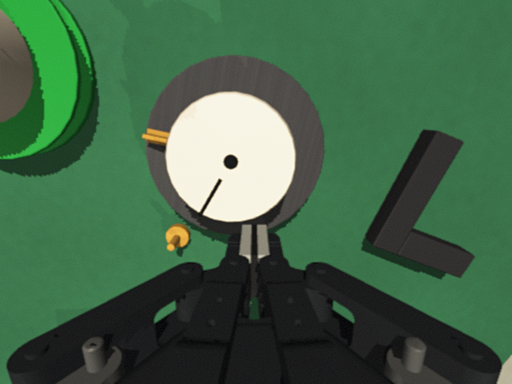

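The close view shows the hub at (231,161), the line running from (220,180) to (201,215), and the pointer at (157,136). Both line and pointer are clear of the finger. Now I'll compute the axis, lid height and angle.

```bash
cat >> h.py <<'E'
def meas(f,o,zl,ax=None):
    """lid centre, line angle, pointer from wrist picture (BGR); zl lid height"""
    hsv=cv2.cvtColor(f,cv2.COLOR_BGR2HSV)
    w=((hsv[...,2]>170)&(hsv[...,1]<70)).astype(np.uint8)
    c=max(cv2.findContours(w,0,1)[0],key=cv2.contourArea);h=cv2.convexHull(c)
    m=np.zeros_like(w);cv2.drawContours(m,[h],-1,1,-1)
    P=np.array([onz("wrist",p,zl,o)[:2] for p in h[:,0].astype(float)])
    (cx,cy),r=cv2.minEnclosingCircle(P.astype(np.float32))
    d=((hsv[...,2]<90)&(m>0)).astype(np.uint8)
    ys,xs=np.nonzero(d);Q=np.array([onz("wrist",p,zl,o)[:2] for p in zip(xs.astype(float),ys.astype(float))])
    a=np.array([cx,cy]) if ax is None else np.array(ax);rr=np.linalg.norm(Q-a,axis=1)
    hub=Q[rr<8].mean(0);L=Q[(rr>20)&(rr<46)]
    br=((hsv[...,0]<28)&(hsv[...,0]>8)&(hsv[...,1]>120)&(hsv[...,2]>100)).astype(np.uint8)
    ys,xs=np.nonzero(br);B=np.array([onz("wrist",p,44,o)[:2] for p in zip(xs.astype(float),ys.astype(float))])
    rb=np.linalg.norm(B-a,axis=1);B=B[(rb>58)&(rb<84)]
    lm=L.mean(0)-hub;ang=np.degrees(np.arctan2(lm[1],lm[0]))
    return (cx,cy,r),hub,ang,B.mean(0),len(L),B
E
python3 - <<'E'
from h import *
q=np.load("w2.npy");o=dict(position=q[:3],tcp_rot=q[3:])
f=cv2.imread("pics/w2.png")
o1,d1=ray("top",(157.6,203.5));o2,d2=ray("wrist",(231,161.5),o)
t=np.linalg.lstsq(np.c_[d1,-d2],o2-o1,rcond=None)[0];print("hub",o1+t[0]*d1,o2+t[1]*d2)
for z in(70,76,82,88,95):
    c,hub,ang,B,n,_=meas(f,o,z);print(z,np.round(c,1),hub.round(1),round(ang,1),B.round(1),n)
# flange circle z=30
hsv=cv2.cvtColor(f,cv2.COLOR_BGR2HSV)
g=((hsv[...,0]>40)&(hsv[...,0]<95)&(hsv[...,1]>80)).astype(np.uint8)
c0=proj((555,133,30),o);pts=[]
for a in np.radians(np.arange(-180,-20,4)):  # upper half rays
    for r in np.arange(60,115,.25):
        p=c0+r*np.array([np.cos(a),np.sin(a)])
        if g[int(p[1]+.5),int(p[0]+.5)]: pts.append(onz("wrist",p,30,o)[:2]);break
pts=np.array(pts)
from scipy.optimize import least_squares
s=least_squares(lambda v:np.hypot(pts[:,0]-v[0],pts[:,1]-v[1])-v[2],[555,133,85],loss="soft_l1");print("flange",s.x.round(1),np.abs(s.fun).mean())
E
```

```text
hub [557.92098033 134.16053018  71.00298119] [558.43938422 133.97111918  71.03424182]
70 [557.9 134.2  52.1] [558.  133.6] -98.0 [490.7 121.9] 75
76 [558.  135.4  50.6] [558.  134.8] -98.0 [489.2 123.9] 77Traceback (most recent call last):
  File "<stdin>", line 7, in <module>
  File "h.py", line 32, in meas
    ys,xs=np.nonzero(br);B=np.array([onz("wrist",p,44,o)[:2] for p in zip(xs.astype(float),ys.astype(float))])
                                     ~~~^^^^^^^^^^^^^^^^
  File "h.py", line 12, in onz
    o,d=ray(name,uv,obs);return o+d*(z-o[2])/d[2]
        ~~~^^^^^^^^^^^^^
  File "h.py", line 5, in ray
    i=imaging.camera_info(name);K=np.array(i["K"])
ValueError: time passes only in moves, steps and waits
```

```bash
sed -i 's/^def ray/import functools\nimaging_ci=functools.lru_cache(None)(imaging.camera_info)\ndef ray/; s/=imaging.camera_info(/=imaging_ci(/' h.py
cat > m.py <<'E'
from h import *
import sys
q=np.load("w2.npy");o=dict(position=q[:3],tcp_rot=q[3:])
f=cv2.imread("pics/w2.png")
for z in(70,71.5,73):
    c,hub,ang,B,n,_=meas(f,o,z);print(z,np.round(c,1),hub.round(1),round(ang,1),B.round(1),n)
hsv=cv2.cvtColor(f,cv2.COLOR_BGR2HSV)
g=((hsv[...,0]>40)&(hsv[...,0]<95)&(hsv[...,1]>80)).astype(np.uint8)
c0=proj((557,134,30),o);pts=[]
for a in np.radians(np.arange(-180,-20,4)):
    for r in np.arange(60,115,.25):
        p=c0+r*np.array([np.cos(a),np.sin(a)])
        if g[int(p[1]+.5),int(p[0]+.5)]: pts.append(onz("wrist",p,30,o)[:2]);break
pts=np.array(pts)
from scipy.optimize import least_squares
s=least_squares(lambda v:np.hypot(pts[:,0]-v[0],pts[:,1]-v[1])-v[2],[555,133,85],loss="soft_l1");print("flange",s.x.round(1),np.abs(s.fun).mean())
br=((hsv[...,0]<28)&(hsv[...,0]>8)&(hsv[...,1]>120)&(hsv[...,2]>100)).astype(np.uint8);br[165:]=0
n,l,st,ce=cv2.connectedComponentsWithStats(br)
for k in range(1,n):
    if st[k,4]>4:print(st[k],ce[k].round(1),onz("wrist",ce[k],44,o).round(1))
print(go((590,112,101)))
E
python3 m.py
python3 -c "
import cv2;f=cv2.imread('pics/w2.png')[110:160,130:190];cv2.imwrite('pics/ptr.png',cv2.resize(f,(480,400),interpolation=cv2.INTER_NEAREST))"
```

```text
70 [557.9 134.2  52.1] [558.  133.6] -98.0 [490.7 121.9] 75
71.5 [557.9 134.5  51.7] [558.  133.9] -98.1 [490.4 122.3] 76
73 [558.  134.8  51.4] [558.  134.2] -98.1 [489.9 123. ] 76
flange [557.9 134.6  84.2] 0.2971034806224434
[142 128  27  16 297] [155.5 135.9] [489.1 124.2  44. ]
[0.0024 0.0051 0.0797]
```

View pics/ptr.png

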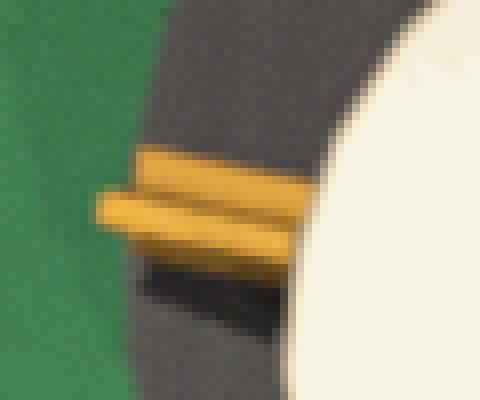

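The crop shows the blade's top as the raised middle band, running from pixel (142.1,136.2) to (166.9,140.9) on a wider foot. Next: the pointer direction from the axis, then down to find the lid.

Run:
```python
from h import *
q=np.load("w2.npy");o=dict(position=q[:3],tcp_rot=q[3:])
A=np.array([557.9,134.3])
P=[onz("wrist",p,44,o)[:2] for p in((142.1,136.2),(154.5,138.5),(166.9,140.9))]
for p in P:print(p.round(1),np.linalg.norm(p-A).round(1),np.degrees(np.arctan2(*(p-A)[::-1])).round(1))
d=P[0]-P[2];print("dir",np.degrees(np.arctan2(d[1],d[0])))
```

```text
[478.3 119.4] 81.0 -169.4
[488.9 121.7] 70.2 -169.7
[499.5 123.9] 59.3 -169.9
dir -168.05994963655505
```

```bash
python3 -c "
from h import *
print(go((591.7,114.8,80)))"
```

```text
[0.0063 0.0104 0.1217]
```

>>> arm_command:
  rows: [0.0063, 0.0104, 0.04, 0, 0, -0.19, 0, 0.0063, 0.0104, 0.08, 0, 0, -0.38, 0, 0.0063, 0.0104, 0.1, 0, 0, -0.57, 0, 0.0063, 0.0104, 0.115, 0, 0, -0.76, 0, 0.0063, 0.0104, 0.12, 0, 0, -0.8, 0, 0.0063, 0.0104, 0.12, 0, 0, -0.8, 0, 0.0063, 0.0104, 0.12, 0, 0, -0.8, 0]

```text
t: 3.8
position: [591.8, 116.4, 81.8]
tcp_rot: [180.0, 0.0, 148.7]
force: [-0.6, -0.3, 0.4]
width: -0.3
gripper_force: 0.0
```

```bash
python3 -c "
from h import *
o=ctrl.observe();print(o['t'],o['position'],o['tcp_rot'],o['force'])"
```

```text
3.8 [591.80181595 116.38976973  81.75018736] [1.79979877e+02 2.36034349e-02 1.48660921e+02] [-0.57017544 -0.32188842  0.37869365]
```

>>> arm_command:
  rows: [0, 0, 0.004, 0, 0, 0, 0, 0, 0, 0.008, 0, 0, 0, 0, 0, 0, 0.012, 0, 0, 0, 0, 0, 0, 0.014, 0, 0, 0, 0, 0, 0, 0.014, 0, 0, 0, 0]

```text
t: 4.3
position: [591.8, 116.7, 74.9]
tcp_rot: [180.0, 0.0, 148.9]
force: [-0.9, -1.8, 5.6]
width: 0.0
gripper_force: 2.8
```

>>> arm_command:
  rows: [0, 0, 0.001, 0, 0, 0, 0, 0, 0, 0.002, 0, 0, 0, 0, 0, 0, 0.002, 0, 0, 0, 0]

```text
t: 4.6
position: [591.9, 116.7, 74.4]
tcp_rot: [180.0, 0.1, 148.9]
force: [-1.7, -1.2, 8.9]
width: -0.0
gripper_force: 4.5
```

>>> arm_command:
  rows: [0, 0, 0.001, 0, 0, 0, 0, 0, 0, 0.002, 0, 0, 0, 0, 0, 0, 0.002, 0, 0, 0, 0]

```text
t: 4.9
position: [592.0, 116.7, 73.9]
tcp_rot: [180.0, 0.1, 148.9]
force: [-3.5, -1.6, 12.8]
width: -0.1
gripper_force: 6.3
```

```bash
cat >> h.py <<'E'
A=np.array([557.9,134.3])
def arc(deg,n,dz0,lag=0):
    o=ctrl.observe();p=o["position"][:2]-A;Rm=R.from_euler('xyz',o["tcp_rot"],degrees=True).as_matrix()
    print("r",np.hypot(*p).round(1),"th",np.degrees(np.arctan2(p[1],p[0])).round(1))
    for k in range(1,n+1):
        a=np.radians(deg*k/n);q=np.array([[np.cos(a),-np.sin(a)],[np.sin(a),np.cos(a)]])@p-p
        s=Rm.T@np.array([q[0],q[1],0])/500
        print([round(s[0],4),round(s[1],4),dz0,0,0,round(-deg*k/n/45,3),0],end=", ")
E
python3 -c "
from h import *
arc(-35,8,-0.0012)"
```

```text
r 38.4 th -27.3
[np.float64(-0.0002), np.float64(-0.0059), -0.0012, 0, 0, 0.097, 0], [np.float64(0.0001), np.float64(-0.0117), -0.0012, 0, 0, 0.194, 0], [np.float64(0.0009), np.float64(-0.0175), -0.0012, 0, 0, 0.292, 0], [np.float64(0.002), np.float64(-0.0233), -0.0012, 0, 0, 0.389, 0], [np.float64(0.0036), np.float64(-0.0289), -0.0012, 0, 0, 0.486, 0], [np.float64(0.0057), np.float64(-0.0344), -0.0012, 0, 0, 0.583, 0], [np.float64(0.0081), np.float64(-0.0398), -0.0012, 0, 0, 0.681, 0], [np.float64(0.011), np.float64(-0.0449), -0.0012, 0, 0, 0.778, 0],
```

>>> arm_command:
  rows: [0, -0.006, -0.0012, 0, 0, 0.1, 0, 0, -0.012, -0.0012, 0, 0, 0.195, 0, 0.001, -0.0175, -0.0012, 0, 0, 0.29, 0, 0.002, -0.0235, -0.0012, 0, 0, 0.39, 0, 0.0035, -0.029, -0.0012, 0, 0, 0.485, 0]

```text
t: 5.4
position: [584.3, 106.6, 74.8]
tcp_rot: [179.7, 0.1, 126.9]
force: [2.3, 2.2, 6.9]
width: -0.1
gripper_force: 3.4
```

```bash
python3 -c "
from h import *
o=ctrl.observe();a=imaging.camera('wrist')[:,:,::-1].copy();cv2.imwrite('pics/w3.png',a);print(o['t'],o['position'],o['tcp_rot'],o['force'])
for t in (A,):
  c,hub,ang,B,n,_=meas(a,o,74.5,A);print(np.round(c,1),hub,ang,B,n)
arc(-35,8,0)"
```

```text
5.4 [584.26057556 106.63640522  74.76274434] [1.79707938e+02 5.43617833e-02 1.26922955e+02] [2.33686125 2.21704453 6.90011016]
[557.5 135.1  50.6] [558.00222268 134.56569387] -59.73503037555331 [495.90876664 114.4462552 ] 744
r 38.3 th -46.9
[np.float64(-0.0004), np.float64(-0.0058), 0, 0, 0, 0.097, 0], [np.float64(-0.0004), np.float64(-0.0117), 0, 0, 0, 0.194, 0], [np.float64(0.0), np.float64(-0.0175), 0, 0, 0, 0.292, 0], [np.float64(0.0009), np.float64(-0.0233), 0, 0, 0, 0.389, 0], [np.float64(0.0023), np.float64(-0.0289), 0, 0, 0, 0.486, 0], [np.float64(0.0041), np.float64(-0.0345), 0, 0, 0, 0.583, 0], [np.float64(0.0062), np.float64(-0.0399), 0, 0, 0, 0.681, 0], [np.float64(0.0088), np.float64(-0.0452), 0, 0, 0, 0.778, 0],
```

```bash
python3 - <<'E'
s=open('h.py').read()
s=s.replace("L=Q[(rr>20)&(rr<46)]","an=np.degrees(np.arctan2(*(Q-a).T[::-1]));L=Q[(rr>20)&(rr<46)&(an<-88)]")
open('h.py','w').write(s)
E
cat > v.py <<'E'
from h import *
import sys
o=ctrl.observe()
if len(sys.argv)>1: a=cv2.imread(sys.argv[1])
else:
    a=imaging.camera('wrist')[:,:,::-1].copy();cv2.imwrite('pics/w_%.2f.png'%o['t'],a);print(o['t'],o['position'],o['tcp_rot'],o['force'])
c,hub,ang,B,n,_=meas(a,o,75,A);print(np.round(c,1),hub,"line",ang,"ptr",B,"n",n)
E
python3 v.py pics/w3.png
```

```text
[557.4 135.1  50.4] [557.84285293 134.51381015] line -98.58322221367115 ptr [495.3030998  115.19571282] n 199
```

View pics/w3.png

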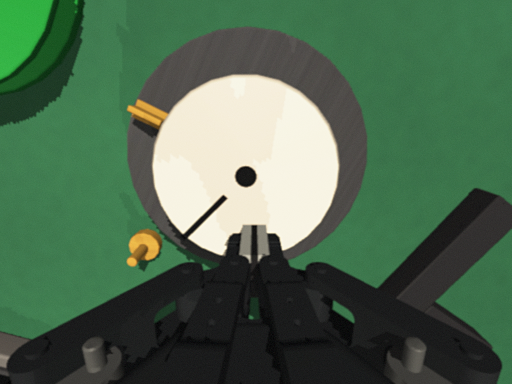

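The line now runs (226,197)→(185,237) in the image, clear of the finger at (256,230). I'll mask the gripper's pixels and re-measure.

```bash
python3 - <<'E'
s=open('h.py').read()
s=s.replace("ys,xs=np.nonzero(d);","d[220:,222:290]=0;d[250:]=0;ys,xs=np.nonzero(d);",1).replace("(an<-88)","(an<-60)")
open('h.py','w').write(s)
E
python3 v.py pics/w3.png; python3 -c "
from h import *
o=ctrl.observe()
for p in((226,197),(205,217),(185,237)):
  d=onz('wrist',p,75,o)[:2]-A;print(np.hypot(*d),np.degrees(np.arctan2(d[1],d[0])))"
```

```text
[557.4 135.1  50.4] [557.84285293 134.51381015] line -98.58322221367115 ptr [495.3030998  115.19571282] n 199
15.826379462790857 -96.36374666935832
32.80824665607433 -97.87392678585816
50.14984668762206 -97.90036571419346
```

The capsule did not turn: the press had eased to 7 N and the finger slipped. I'll press a little harder, slightly further out.

>>> arm_command:
  rows: [-0.005, 0, 0, 0, 0, 0, 0, -0.005, 0, 0.001, 0, 0, 0, 0, -0.005, 0, 0.002, 0, 0, 0, 0, -0.005, 0, 0.002, 0, 0, 0, 0]

```text
t: 5.85
position: [584.8, 105.4, 73.9]
tcp_rot: [179.8, -0.0, 127.2]
force: [-2.7, 2.8, 12.1]
width: 0.2
gripper_force: 6.0
```

```bash
python3 -c "
from h import *
o=ctrl.observe();print(o['t'],o['position'],o['tcp_rot'],o['force']);arc(-30,8,0)"
```

```text
5.85 [584.82411342 105.35076599  73.87823992] [ 1.79788774e+02 -6.33491190e-03  1.27155932e+02] [-2.68297173  2.81578716 12.09915724]
r 39.5 th -47.1
[np.float64(-0.0004), np.float64(-0.0052), 0, 0, 0, 0.083, 0], [np.float64(-0.0004), np.float64(-0.0103), 0, 0, 0, 0.167, 0], [np.float64(-0.0), np.float64(-0.0155), 0, 0, 0, 0.25, 0], [np.float64(0.0006), np.float64(-0.0206), 0, 0, 0, 0.333, 0], [np.float64(0.0016), np.float64(-0.0257), 0, 0, 0, 0.417, 0], [np.float64(0.0029), np.float64(-0.0307), 0, 0, 0, 0.5, 0], [np.float64(0.0046), np.float64(-0.0356), 0, 0, 0, 0.583, 0], [np.float64(0.0066), np.float64(-0.0404), 0, 0, 0, 0.667, 0],
```

>>> arm_command:
  rows: [0, -0.003, -0.0003, 0, 0, 0.05, 0, 0, -0.0065, -0.0003, 0, 0, 0.1, 0, 0, -0.01, -0.0003, 0, 0, 0.165, 0]

```text
t: 6.15
position: [582.3, 102.3, 74.4]
tcp_rot: [179.6, 0.0, 119.6]
force: [3.9, 4.0, 8.7]
width: -0.0
gripper_force: 4.4
```

```bash
python3 v.py; python3 -c "
from h import *
arc(-30,8,0)"
```

```text
6.15 [582.31747366 102.26654264  74.42509768] [1.79618713e+02 1.95298631e-02 1.19609201e+02] [3.93582625 3.99798283 8.70917291]
[557.6 135.4  50.4] [557.87966132 134.72856559] line -98.07752549428878 ptr [496.70475222 113.10697571] n 192
r 40.4 th -53.0
[np.float64(-0.0005), np.float64(-0.0053), 0, 0, 0, 0.083, 0], [np.float64(-0.0007), np.float64(-0.0105), 0, 0, 0, 0.167, 0], [np.float64(-0.0005), np.float64(-0.0158), 0, 0, 0, 0.25, 0], [np.float64(-0.0), np.float64(-0.0211), 0, 0, 0, 0.333, 0], [np.float64(0.0008), np.float64(-0.0263), 0, 0, 0, 0.417, 0], [np.float64(0.002), np.float64(-0.0314), 0, 0, 0, 0.5, 0], [np.float64(0.0035), np.float64(-0.0365), 0, 0, 0, 0.583, 0], [np.float64(0.0054), np.float64(-0.0414), 0, 0, 0, 0.667, 0],
```

>>> arm_command:
  rows: [0, -0.003, 0.0008, 0, 0, 0.04, 0, -0.0005, -0.007, 0.0008, 0, 0, 0.1, 0, -0.0005, -0.0105, 0.0008, 0, 0, 0.165, 0]

```text
t: 6.5
position: [578.3, 99.4, 74.3]
tcp_rot: [179.6, -0.0, 112.2]
force: [3.5, 3.3, 10.5]
width: 0.1
gripper_force: 4.8
```

```bash
python3 v.py; python3 -c "
from h import *
arc(-30,8,0)"
```

```text
6.5 [578.28519707  99.36795786  74.30537607] [ 1.79574919e+02 -7.94126502e-03  1.12162747e+02] [ 3.52572915  3.29999276 10.48458343]
[557.7 135.5  50.3] [557.91491373 134.77680323] line -103.86979540818874 ptr [497.6738208  111.52076387] n 191
r 40.5 th -60.1
[np.float64(-0.0006), np.float64(-0.0053), 0, 0, 0, 0.083, 0], [np.float64(-0.0008), np.float64(-0.0106), 0, 0, 0, 0.167, 0], [np.float64(-0.0006), np.float64(-0.0159), 0, 0, 0, 0.25, 0], [np.float64(-0.0002), np.float64(-0.0211), 0, 0, 0, 0.333, 0], [np.float64(0.0007), np.float64(-0.0264), 0, 0, 0, 0.417, 0], [np.float64(0.0018), np.float64(-0.0316), 0, 0, 0, 0.5, 0], [np.float64(0.0033), np.float64(-0.0366), 0, 0, 0, 0.583, 0], [np.float64(0.0051), np.float64(-0.0416), 0, 0, 0, 0.667, 0],
```

It now turns: the line moved 6° with the finger's 7° at about 10.5 N. I'll continue at this depth.

>>> arm_command:
  rows: [-0.0006, -0.0053, 0, 0, 0, 0.083, 0, -0.0008, -0.0106, 0, 0, 0, 0.167, 0, -0.0006, -0.0159, 0, 0, 0, 0.25, 0, -0.0002, -0.0211, 0, 0, 0, 0.333, 0, 0.0007, -0.0264, 0, 0, 0, 0.417, 0]

```text
t: 7.05
position: [566.2, 94.4, 74.3]
tcp_rot: [179.6, -0.1, 93.3]
force: [4.0, 2.8, 8.9]
width: 0.0
gripper_force: 4.6
```

```bash
python3 v.py; python3 -c "
from h import *
arc(-30,8,0)"
```

```text
7.05 [566.22105625  94.42165255  74.33154695] [ 1.79570531e+02 -1.27484808e-01  9.33400234e+01] [4.03604929 2.7765451  8.94068315]
[557.9 135.4  50.3] [557.98268443 134.76144208] line -120.73170023436228 ptr [493.57998931 116.26162021] n 192
r 40.7 th -78.7
[np.float64(-0.0006), np.float64(-0.0053), 0, 0, 0, 0.083, 0], [np.float64(-0.0008), np.float64(-0.0106), 0, 0, 0, 0.167, 0], [np.float64(-0.0007), np.float64(-0.0159), 0, 0, 0, 0.25, 0], [np.float64(-0.0003), np.float64(-0.0213), 0, 0, 0, 0.333, 0], [np.float64(0.0005), np.float64(-0.0265), 0, 0, 0, 0.417, 0], [np.float64(0.0017), np.float64(-0.0317), 0, 0, 0, 0.5, 0], [np.float64(0.0032), np.float64(-0.0368), 0, 0, 0, 0.583, 0], [np.float64(0.005), np.float64(-0.0419), 0, 0, 0, 0.667, 0],
```

>>> arm_command:
  rows: [-0.0006, -0.0053, 0.0004, 0, 0, 0.083, 0, -0.0008, -0.0106, 0.0004, 0, 0, 0.167, 0, -0.0007, -0.0159, 0.0004, 0, 0, 0.25, 0, -0.0003, -0.0213, 0.0004, 0, 0, 0.333, 0, 0.0005, -0.0265, 0.0004, 0, 0, 0.417, 0, 0.0017, -0.0317, 0.0004, 0, 0, 0.5, 0, 0.0032, -0.0368, 0.0004, 0, 0, 0.583, 0]

```text
t: 7.8
position: [548.1, 94.4, 74.2]
tcp_rot: [179.6, -0.3, 67.1]
force: [5.6, 1.0, 9.4]
width: -0.3
gripper_force: 4.8
```

```bash
python3 v.py; python3 -c "
from h import *
arc(-23,8,0)"
```

```text
7.8 [548.13589897  94.40128715  74.2279028 ] [179.62424685  -0.28701327  67.07826366] [5.5740243  1.0160225  9.36798831]
[558.2 135.4  50.2] [558.10597093 134.66219917] line -145.35971781131977 ptr [487.25521676 123.03717629] n 190
r 41.1 th -104.3
[np.float64(-0.0005), np.float64(-0.0041), 0, 0, 0, 0.064, 0], [np.float64(-0.0009), np.float64(-0.0082), 0, 0, 0, 0.128, 0], [np.float64(-0.001), np.float64(-0.0123), 0, 0, 0, 0.192, 0], [np.float64(-0.0009), np.float64(-0.0164), 0, 0, 0, 0.256, 0], [np.float64(-0.0006), np.float64(-0.0205), 0, 0, 0, 0.319, 0], [np.float64(-0.0001), np.float64(-0.0246), 0, 0, 0, 0.383, 0], [np.float64(0.0006), np.float64(-0.0287), 0, 0, 0, 0.447, 0], [np.float64(0.0015), np.float64(-0.0327), 0, 0, 0, 0.511, 0],
```

>>> arm_command:
  rows: [-0.0004, -0.0047, 0.0002, 0, 0, 0.073, 0, -0.0008, -0.0094, 0.0002, 0, 0, 0.146, 0, -0.0008, -0.014, 0.0002, 0, 0, 0.22, 0, -0.0005, -0.0187, 0.0002, 0, 0, 0.29, 0, 0, -0.0235, 0.0002, 0, 0, 0.365, 0, 0.0005, -0.028, 0.0002, 0, 0, 0.44, 0, 0.0013, -0.0322, 0.0002, 0, 0, 0.505, 0]

```text
t: 8.55
position: [533.8, 100.7, 74.2]
tcp_rot: [179.7, -0.4, 44.3]
force: [6.7, -0.0, 9.2]
width: 0.3
gripper_force: 4.8
```

```bash
python3 v.py; ls pics | tail -1
```

```text
8.55 [533.82467186 100.72099148  74.17083761] [179.72853034  -0.40499393  44.34519827] [ 6.70691742 -0.0360406   9.24005053]
[558.5 135.2  50.2] [558.24918886 134.66644599] line -166.65363800419757 ptr [495.54492351 111.20593989] n 187
w_8.55.png
```

>>> arm_command:
  rows: [0, -0.002, 0, 0, 0, 0.03, 0, 0, -0.004, 0, 0, 0, 0.06, 0, 0, -0.004, 0, 0, 0, 0.06, 0]

```text
t: 8.9
position: [532.2, 101.9, 74.1]
tcp_rot: [179.7, -0.4, 41.7]
force: [5.3, -0.1, 11.0]
width: 0.2
gripper_force: 5.1
```

```bash
python3 v.py
```

```text
8.9 [532.24024572 101.93158132  74.0892741 ] [179.74998036  -0.3811481   41.72852895] [ 5.30177454 -0.10579719 11.04699338]
[558.5 135.1  50.2] [558.21292991 134.67297588] line -169.46048098033856 ptr [493.2009106  113.62233312] n 187
```

The line is at -169.5° against the pointer's -169.6°. I'll lift straight off, then check from a clear view.

>>> arm_command:
  rows: [0, 0, -0.004, 0, 0, 0, 0, 0, 0, -0.02, 0, 0, 0, 0, 0, 0, -0.08, 0, 0, -0.18, 0, 0, 0, -0.13, 0, 0, -0.36, 0, 0, 0, -0.13, 0, 0, -0.55, 0, 0, 0, -0.13, 0, 0, -0.74, 0, 0, 0, -0.13, 0, 0, -0.93, 0, 0, 0, -0.13, 0, 0, -0.93, 0]

```text
t: 9.75
position: [528.3, 101.3, 136.4]
tcp_rot: [-179.9, 0.0, 83.8]
force: [-0.3, -0.2, -0.4]
width: 0.0
gripper_force: 0.0
```

```bash
python3 v.py; f=$(ls -t pics | head -1); cp pics/$f pics/chk.png
```

```text
9.75 [528.2837099  101.28290563 136.36696545] [-1.79948370e+02  4.30366755e-03  8.37961185e+01] [-0.30036765 -0.24800799 -0.44004083]
[557.6 135.1  51. ] [558.03581621 134.50385997] line -169.63764564208245 ptr [489.06184238 124.43521989] n 93
```

View pics/chk.png

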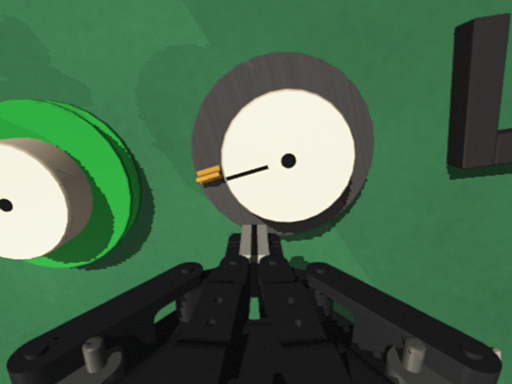

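The line at (268,167)→(226,178) points straight at the blade at (208,175), so the capsule is aligned and the finger is off. Now to the small switch.

```bash
python3 -c "
from h import *
print(go((505,-215,136)))"
```

```text
[-6.338e-01  2.550e-02  6.000e-04]
```

>>> arm_command:
  rows: [-0.634, 0.0255, 0, 0, 0, 0, 0, -0.634, 0.0255, 0, 0, 0, 0, 0, -0.634, 0.0255, 0, 0, 0, 0, 0, -0.634, 0.0255, 0, 0, 0, 0, 0, -0.634, 0.0255, 0, 0, 0, 0, 0, -0.634, 0.0255, 0, 0, 0, 0, 0, -0.634, 0.0255, 0, 0, 0, 0, 0, -0.634, 0.0255, 0, 0, 0, 0, 0]

```text
t: 10.6
position: [505.0, -219.4, 136.0]
tcp_rot: [-179.9, 0.0, 83.0]
force: [0.9, 0.5, -0.5]
width: -0.1
gripper_force: 0.0
```

Run:
```python
from h import *
o=ctrl.observe();a=imaging.camera("wrist")[:,:,::-1].copy()
np.save("w4.npy",np.r_[o["position"],o["tcp_rot"]])
print(o["t"],o["position"],o["tcp_rot"],o["force"])
u=proj((494,-172,30),o);print(u)
x,y=int(u[0])-60,max(0,int(u[1])-60);c=a[y:y+120,max(0,x):x+120];print("crop origin",max(0,x),y,c.shape)
cv2.imwrite("pics/sw.png",cv2.resize(c,None,fx=4,fy=4,interpolation=cv2.INTER_NEAREST));cv2.imwrite("pics/w4.png",a)
```

```text
10.6 [ 505.02935826 -219.42677806  135.9588877 ] [-1.79938584e+02  4.88391285e-02  8.30075606e+01] [ 0.91878357  0.50807143 -0.54089933]
[235.77083873 141.75432208]
crop origin 175 81 (120, 120, 3)
```

View pics/sw.png

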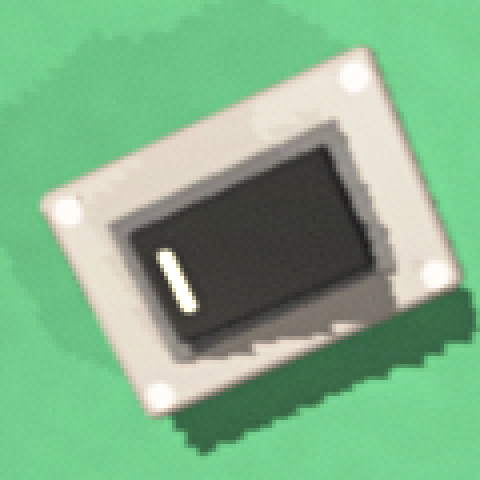

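The crop shows the small switch: its right (world +x) end is raised, casting the wider shadow, and the white mark is on the low end. The raised end's edge is centred at crop (350,208), which puts the pad at about (323,220), image pixel (255.8,136).

Run:
```python
from h import *
q=np.load("w4.npy");o=dict(position=q[:3],tcp_rot=q[3:])
f=lambda x,y,z:onz("wrist",(x/4+175-.5,y/4+81-.5),z,o)
print("pad",f(323,220,43),"box c",f(255,234,24),"ends",f(350,208,46),f(159,292,30))
c=f(255,234,24)[:2];d=(f(365,50,24)+f(460,275,24)-f(45,198,24)-f(150,415,24))[:2];d/=np.linalg.norm(d);print(d,"pad from box",c+17.5*d)
p=(f(323,220,43)[:2]+c+17.5*d)/2;print(p,go((p[0],p[1],52)))
```

```text
pad [ 512.4010686 -167.5532152   43.       ] box c [ 496.17540911 -170.33476095   24.        ] ends [ 518.38649558 -165.53309606   46.        ] [ 472.74575613 -180.19927358   30.        ]
[0.95576897 0.29411846] pad from box [ 512.90136613 -165.18768784]
[ 512.65121736 -166.37045152] [0.101  0.002  0.1682]
```

>>> arm_command:
  rows: [0.05, 0.003, 0.04, 0, 0, 0, 0, 0.102, 0.007, 0.1, 0, 0, 0, 0, 0.102, 0.007, 0.15, 0, 0, 0, 0, 0.102, 0.007, 0.168, 0, 0, 0, 0, 0.102, 0.007, 0.168, 0, 0, 0, 0]

```text
t: 11.15
position: [514.7, -163.6, 51.4]
tcp_rot: [-179.9, -0.1, 83.7]
force: [0.0, 1.0, 0.2]
width: 0.1
gripper_force: 0.0
```

>>> arm_command:
  rows: [0, 0, 0.006, 0, 0, 0, 0, 0, 0, 0.012, 0, 0, 0, 0, 0, 0, 0.018, 0, 0, 0, 0, 0, 0, 0.024, 0, 0, 0, 0, 0, 0, 0.028, 0, 0, 0, 0, 0, 0, 0.03, 0, 0, 0, 0]

```text
t: 11.75
position: [516.6, -164.9, 37.9]
tcp_rot: [179.9, 0.0, 83.7]
force: [4.0, 0.1, 3.4]
width: 0.0
gripper_force: 2.1
```

>>> arm_command:
  rows: [0, 0, 0.002, 0, 0, 0, 0, 0, 0, 0.004, 0, 0, 0, 0, 0, 0, 0.006, 0, 0, 0, 0, 0, 0, 0.006, 0, 0, 0, 0]

```text
t: 12.15
position: [516.5, -164.9, 35.3]
tcp_rot: [179.9, 0.0, 83.7]
force: [3.3, 0.1, 9.5]
width: 0.0
gripper_force: 4.9
```

>>> arm_command:
  rows: [0, 0, 0.002, 0, 0, 0, 0, 0, 0, 0.003, 0, 0, 0, 0, 0, 0, 0.003, 0, 0, 0, 0]

```text
t: 12.45
position: [516.7, -165.0, 34.9]
tcp_rot: [179.9, 0.1, 83.7]
force: [-1.0, 0.9, 19.8]
width: -0.1
gripper_force: 9.8
```

The force is rising against the stop, so I'll lift off and verify both parts.

>>> arm_command:
  rows: [0, 0, -0.006, 0, 0, 0, 0, 0, 0, -0.05, 0, 0, 0, 0, -0.05, 0, -0.12, 0, 0, 0, 0, -0.1, 0, -0.2, 0, 0, 0, 0, -0.12, 0, -0.2, 0, 0, 0, 0, -0.12, 0, -0.2, 0, 0, 0, 0]

```text
t: 13.05
position: [507.6, -226.8, 132.6]
tcp_rot: [-179.9, 0.1, 83.4]
force: [-1.0, 0.0, -0.4]
width: -0.0
gripper_force: 0.0
```

Run:
```python
from h import *
o=ctrl.observe();a=imaging.camera("wrist")[:,:,::-1].copy();t=imaging.camera("top")[:,:,::-1].copy()
print(o["t"],o["position"],o["force"])
u=proj((496,-170,30),o);x,y=max(0,int(u[0])-50),max(0,int(u[1])-50)
c=a[y:y+100,x:x+100];k=cv2.resize(c,(400,400),interpolation=cv2.INTER_NEAREST)
k2=cv2.resize(t[155:255,115:215],(400,400),interpolation=cv2.INTER_NEAREST)
cv2.imwrite("pics/fin.png",np.hstack([k,k2]))
```

```text
13.05 [ 507.5581444  -226.7567278   132.60221322] [-0.98043027  0.00974493 -0.41735348]
```

View pics/fin.png

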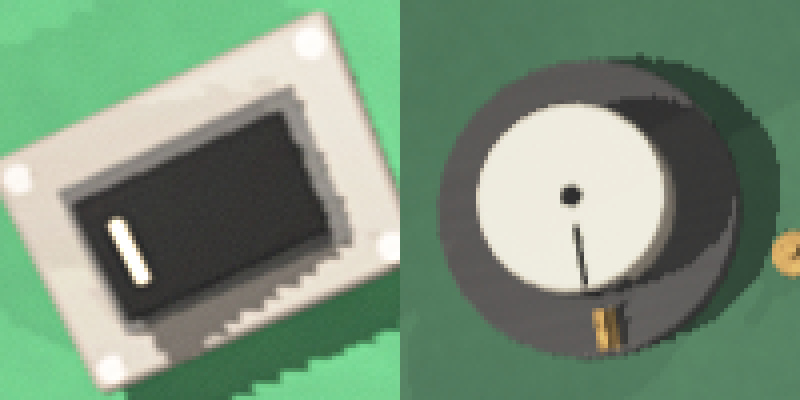

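The rocker has tipped over: the marked left end is now raised, with the wider shadow. The capsule's line still points at the pointer and the screw is where it was. Handing in.

```bash
python3 -c "
from rig import ctrl
print(ctrl.sign_off())"
```

```text
the job is handed in; nothing more can be done
None
```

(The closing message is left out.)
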